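# Shift the fume extraction to the bell mouth

## Task

The soldering place at the wire-guarded port is finished for now, so give its draught to the bell mouth: with the fingertips, gently push the lever of the port with the flat wire guard all the way round to shut, and push the lever of the port with the clear bell mouth round until its pointer stands on the fourth long mark counted from shut (the thin end of the wedge). Only push the levers, do not pinch them; leave everything else on the bench where it is.

Things in the scene. Friction and masses are not known exactly. Their poses are not given: they have to be found in the camera images.
- bell_port: Fixed extraction port: round steel iris-damper casing 200 mm across, top face 70 mm above the bench, carrying a clear plastic bell mouth (132 mm across at its rim, top 118 mm above the bench). Origin on its vertical axis at bench level; x points away from its scale. Scale on the top face's rim: five long black marks, four short between; a black wedge beside it widens from shut to open
- bell_lever (a joint): Lever angle about the bell port's axis: 0 shut (first long mark, end stop) to 1.571 open (fifth, end stop), counter-clockwise from above; long marks 0.393 apart. At 0 the lever points 135 degrees counter-clockwise from the port's x axis (shut is the left end seen from the robot). Dry friction: about 3 N at the grip moves it, and it stays where left
- bell_lever_grip (a point): Point on the axis of the bell lever's grip, 95 mm above the bench. The grip is upright, black, round, 16 mm across, from 52 to 116 mm above the bench, 145 mm from the port's axis, on a flat strap 16 mm wide that leaves the casing's side 50 mm above the bench. A thin pointer over the scale lies on the same radial line
- guard_port: Fixed extraction port: round steel iris-damper casing 200 mm across, top face 70 mm above the bench, carrying a short steel collar closed by a flat wire guard (104 mm across, top 95 mm above the bench). Origin on its vertical axis at bench level; x points away from its scale. Scale on the top face's rim: five long black marks, four short between; a black wedge beside it widens from shut to open
- guard_lever (a joint): Lever angle about the guard port's axis: 0 shut (first long mark, end stop) to 1.571 open (fifth, end stop), counter-clockwise from above; long marks 0.393 apart. At 0 the lever points 135 degrees counter-clockwise from the port's x axis (shut is the left end seen from the robot). Dry friction: about 3 N at the grip moves it, and it stays where left
- guard_lever_grip (a point): Point on the axis of the guard lever's grip, 95 mm above the bench. The grip is upright, black, round, 16 mm across, from 52 to 116 mm above the bench, 145 mm from the port's axis, on a flat strap 16 mm wide that leaves the casing's side 50 mm above the bench. A thin pointer over the scale lies on the same radial line
- bell_port_mark4 (a point): Middle of the fourth long mark, counted from shut, on the bell port's scale: on the casing's top face, 88.5 mm from the port's axis. Fixed to the casing
- guard_port_mark1 (a point): Middle of the first long mark (shut) on the guard port's scale: on the casing's top face, 88.5 mm from the port's axis. Fixed to the casing
- board_a: Loose circuit board 68 x 52 mm lying flat, parts up to 23 mm high; a bystander. Origin at the centre of its underside
- board_b: Loose circuit board like board_a; a bystander. Origin at the centre of its underside
- cap_a: Loose blue capacitor standing upright, 22 mm across, 34 mm high; a bystander. Origin at the centre of its underside
- cap_b: Loose capacitor like cap_a; a bystander. Origin at the centre of its underside
- flux: Loose white bottle standing upright, 42 mm across, 125 mm high; a bystander. Origin at the centre of its underside
- tip_pot: Loose dark round pot with brass wool (tip cleaner), 68 mm across, 40 mm high; a bystander. Origin at the centre of its underside
- driver: Loose screwdriver lying flat, 170 mm long, at most about 30 mm high; a bystander. Origin at the centre of its underside line; handle towards -x, shaft towards +x

How it is judged (in metres and radians):
At the end, for the whole second after the job is handed in: The bell port's lever rests within 0.05 rad (about 3 degrees, 4 mm at the pointer) of the fourth long mark at 1.178 rad; the guard port's lever rests within 0.05 rad of shut; the bystanders are within 30 mm of where they stood (value of joint bell_lever between 1.128 and 1.228 rad and value of joint guard_lever below 0.05 rad and velocity of joint bell_lever between -0.02 and 0.02 rad/s and velocity of joint guard_lever between -0.02 and 0.02 rad/s and distance of each of board_a, board_b, cap_a, cap_b, flux, tip_pot, driver from where it was at the start of the episode below 0.03 m); the robot touches nothing.
It fails at once if the bell port or its lever is pushed or pinched with more than 30 N (contact force between bell_port and the arm above 30 N or contact force between bell_port and the fingers above 30 N).
It fails at once if the guard port or its lever is pushed or pinched with more than 30 N (contact force between guard_port and the arm above 30 N or contact force between guard_port and the fingers above 30 N).
It fails at once if a bystander is moved by 30 mm or more, or lifted (distance of any of board_a, board_b, cap_a, cap_b, flux, tip_pot, driver from where it was at the start of the episode above 0.03 m).
It also fails if it takes over 58 s, if anything falls off the work surface, if the arm or the gripper's body presses on something with over 40 N, if the wrist force passes 120 N, or if a joint passes its speed limit or range.

## Robot

A 6-joint arm with a two-finger parallel gripper is mounted at the origin on the work surface. World frame = base frame: x ahead of the robot, y to its left, z up, the work surface at z = 0. Lengths are in mm, angles in rad, forces in N, time in s.
With the tool pointing down it reaches from about 250 to 800 mm from the base axis. Payload 3.9 kg.
Tool frame: the origin (TCP) lies midway between the tips of the shut fingers; the grasp point (between the pads) lies 19 mm behind it; z points along the fingers, y is the line along which they close (so a half turn about z gives the same grasp; the last joint's range is limited). The gripper opens to 85 mm and grips with 20 to 120 N. Pads are 22 mm wide; open, the fingers measure 114 mm over their backs; the gripper's body (76 mm by 85 mm) begins 54 mm behind the grasp point. The pads swing forward as they close: fully open they stand 13 mm farther back than shut.
Start: joints at [-1.182, 0.26, -0.138, 1.173, 0, 1.571], TCP at [199.011, -485.809, 231.304] pointing down, gripper open.
Joint ranges: [-2.78, 2.78], [-0.83, 1.72], [-1.28, 1.37], [-1.9, 2.12], [-1.57, 1.48], [-3.14, 3.14]. Speed limits (rad/s): [2.57, 2.57, 3.14, 3.14, 3.14, 3.14].

## Interface

Orientations are given as a unit quaternion [w, x, y, z].
In Python, from cell import ctrl gives the robot as it stands. The module is installed in compiled form; this text tells all that it offers.
- The arm moves only by the shell command python3 -m jog 'ROWS' [FORCE]. ROWS is JSON, a list of rows, each an object of numbers: "x", "y", "z": the shift along the tool's x, y, z each as a share of 2.5 cm, from -1 to 1; "rx", "ry", "rz": the turn, a rotation vector about the tool's x, y, z each as a share of 5 degrees, from -1 to 1; "jaw": the opening, from 0 (shut) to 1 (fully open). A call has 1 to 12 rows; each row shifts and turns the commanded pose from where the row before left it, along the tool's axes as they then stand; what a row does not reach is not made up. A row lasts 1/8 s, in which the tool goes at most 62.5 mm and 10.7 degrees, less where a joint would pass 70% of its speed; a pose out of reach is approached as far as the arm can. A call with a number of a shift or a turn outside -1 to 1 is refused whole. A call with a gripper value outside its range is refused whole. The fingers move at their own pace and stop on an object; FORCE is the grip in N (left out, the last holds). Time passes only in rows, so rows that do not move let the fingers close. It gives the time, the measured TCP pose, the force, the opening and the grip force at its end, in the units of the state.
- ctrl.observe(): the state, without advancing time (a new reading comes with each control period).
- ctrl.capture(name): name is "scene" or "top"; returns a dict with "frame" (384x512x3 uint8, blue, green, red), "mtx" (3x3 intrinsics, pixels), "T" (4x4, takes a point from camera to world coordinates). Camera axes: x right, y down, z forward; pixel columns grow to the right and rows downward; lengths in mm; the calibration is good to about 2 mm. A picture is of the moment at which its call begins. There is no depth.
- ctrl.job_done(): hands the job in; it is judged then, once.
The state is a dict: "time_s": time; "joints": joint angles; "qvel": joint speeds; "joint_efforts": joint torques, N m; "tcp_pos": TCP position; "tool_rot": TCP orientation; "force": force on the tool from outside, world axes, zero at the start; "moment": the same for the moment, N m; "width": opening from 0.0 (shut) to 1.0 (fully open); "grasp_force": force on a finger pad.
Only numpy, scipy, OpenCV 4.12 (cv2) and the standard library are available. Lean on these libraries where they do the work, as an engineer would, in place of code of your own. Each camera call takes 0.05 s, during which the arm holds its last target. There are 200 camera calls.

## Working session

There is one attempt and no reset: what is moved stays moved. The work goes in short steps, Python scripts to look and compute and a shell command to move; the robot and the scene stay as the last step left them, time stands still between calls to the robot, and variables do not carry over. Pictures are saved under pics/ and viewed, at most 10 in all, crops included, and the job is handed in when it is done.

```bash
mkdir -p pics; ls; python3 - <<'E'
from cell import ctrl
import cv2,numpy as np
for n in("scene","top"):
    c=ctrl.capture(n); cv2.imwrite(f"pics/{n}0.png",c["frame"]); np.savez(f"{n}0.npz",**c)
    print(n,c["mtx"].round(1).tolist(),c["T"].round(3).tolist())
s=ctrl.observe(); print(s["tcp_pos"],s["tool_rot"],s["time_s"],s["width"])
E
```

```text
pics
scene [[409.1, 0.0, 256.7], [0.0, 409.1, 190.8], [0.0, 0.0, 1.0]] [[0.091, 0.513, -0.854, 1582.024], [0.996, -0.056, 0.073, -85.68], [-0.01, -0.857, -0.516, 711.239], [0.0, 0.0, 0.0, 1.0]]
top [[413.5, 0.0, 256.7], [0.0, 413.5, 190.2], [0.0, 0.0, 1.0]] [[-0.002, -0.999, 0.048, 497.459], [-1.0, 0.002, -0.002, -6.24], [0.002, -0.048, -0.999, 1232.219], [0.0, 0.0, 0.0, 1.0]]
[ 198.7635613  -485.25565997  230.54480031] [-8.67117573e-04  9.81165250e-01  1.93168236e-01 -1.80637010e-04] 0.1 0.997523323876199
```

View pics/top0.png

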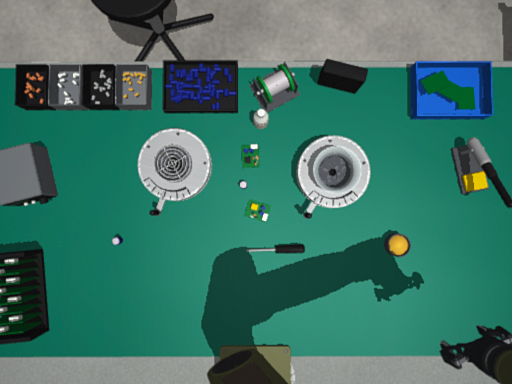

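View pics/scene0.png

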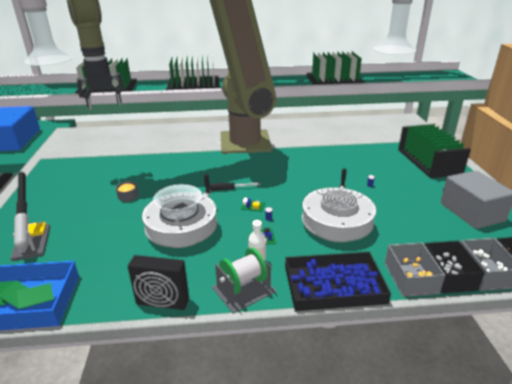

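```bash
python3 - <<'E'
import cv2,numpy as np
f=np.load("top0.npz")["frame"]
a=f[120:225,125:220];b=f[120:225,285:380]
cv2.imwrite("pics/crop0.png",cv2.resize(np.hstack([a,b]),None,fx=4.2,fy=4.2,interpolation=cv2.INTER_CUBIC))
E
```

```text
(no output)
```

View pics/crop0.png

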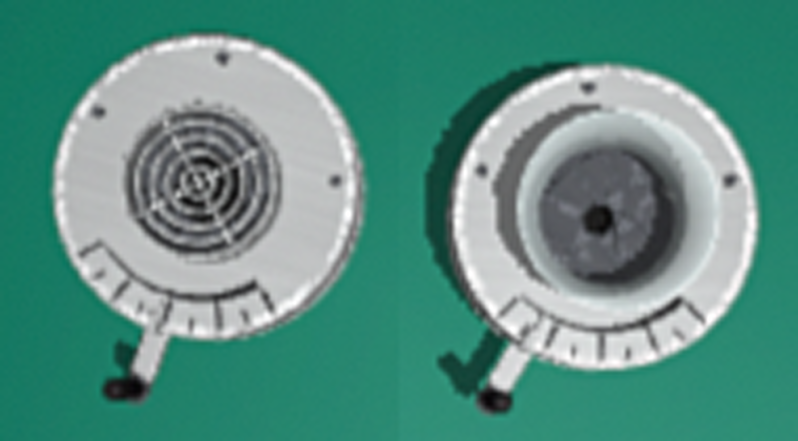

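```bash
cat > h.py <<'E'
import cv2,numpy as np
from scipy.optimize import least_squares
def cast(c,uv,z):
    uv=np.atleast_2d(uv).astype(float); d=np.c_[uv,np.ones(len(uv))]@np.linalg.inv(c["mtx"]).T@c["T"][:3,:3].T
    o=c["T"][:3,3]; return (o+d*((z-o[2])/d[:,2])[:,None])[:,:2]
def proj(c,P):
    P=np.atleast_2d(P); q=(P-c["T"][:3,3])@c["T"][:3,:3]@c["mtx"].T; return (q[:,:2]/q[:,2:]).astype(np.float32)
def port(c,uv0):
    hsv=cv2.cvtColor(c["frame"],cv2.COLOR_BGR2HSV); m=((hsv[...,1]<60)&(hsv[...,2]>110)).astype(np.uint8)
    cs,_=cv2.findContours(m,cv2.RETR_EXTERNAL,cv2.CHAIN_APPROX_NONE)
    k=max((k for k in cs if abs(k[:,0].mean(0)-uv0).max()<25),key=cv2.contourArea)[:,0]
    p=cast(c,k,70); r=least_squares(lambda x:np.hypot(*(p-x).T)-100,p.mean(0),loss="soft_l1",f_scale=1.5)
    return r.x,np.percentile(abs(r.fun),[50,80]).round(1)
def prof(c,ctr,r0,r1,a,z=70):
    g=cv2.cvtColor(c["frame"],cv2.COLOR_BGR2GRAY).astype(np.float32)
    R=np.linspace(r0,r1,8); A,RR=np.meshgrid(a,R)
    P=np.c_[(ctr[0]+RR*np.cos(A)).ravel(),(ctr[1]+RR*np.sin(A)).ravel(),np.full(A.size,z)]
    q=proj(c,P); return cv2.remap(g,q[:,0],q[:,1],cv2.INTER_LINEAR).reshape(A.shape).mean(0)
def grip(c,ctr):
    g=c["frame"].max(2); m=(g<60).astype(np.uint8); n,l,s,ce=cv2.connectedComponentsWithStats(m)
    out=[]
    for i in range(1,n):
        p=cast(c,ce[i],84)[0]; r=np.hypot(*(p-ctr))
        if 130<r<160 and s[i,4]>8: out.append((p.round(1),r.round(1),np.degrees(np.arctan2(*(p-ctr)[::-1])).round(1)%360,s[i].tolist()))
    return out
E
python3 - <<'E'
from h import *
c=np.load("top0.npz"); 
for n,uv in(("guard",(174,165)),("bell",(333,171))):
    ctr,e=port(c,uv); print(n,ctr.round(1),e); print(grip(c,ctr))
    a=np.radians(np.arange(110,260,2)); v=prof(c,ctr,85,92,a)
    print(" ".join(f"{int(np.degrees(x))}:{int(y)}" for x,y in zip(a,v)))
for n,col,z in(("cap",(115,240),17),("driver tip",(248,250),10),("driver",(303,248),15),("pot",(398,245),40),("bottle",(261,110),125),("cap",(242,184),34),("bA",(250,155),10),("bB",(257,210),10)): print(n,cast(c,col,z).round())
E
```

```text
guard [626.3 225.3] [2.7 4.2]
[(array([492.4, 275.9]), np.float64(143.2), np.float64(159.3), [150, 209, 10, 6, 43])]
110:185 112:187 114:185 116:144 118:129 119:181 122:190 124:192 126:187 128:163 130:167 132:192 134:195 136:194 138:148 140:107 142:170 144:196 146:195 148:193 150:164 152:172 154:185 156:175 158:175 160:162 162:107 164:161 166:197 168:197 170:196 172:180 174:157 176:190 178:197 180:195 182:195 184:137 186:115 188:182 190:196 192:196 194:189 196:143 198:155 200:195 202:200 204:201 206:178 208:106 210:160 212:200 214:202 216:200 218:196 220:200 222:203 224:201 226:197 228:195 230:192 232:193 234:194 236:194 238:194 239:193 242:192 244:190 246:190 248:192 250:191 252:193 254:193 256:191 258:193
bell [ 605.7 -224.4] [1.8 3.1]
[(array([ 483.9, -147.8]), np.float64(143.9), np.float64(147.8), [304, 212, 8, 6, 31])]
110:208 112:208 114:206 116:207 118:210 119:211 122:210 124:209 126:210 128:213 130:204 132:148 134:164 136:211 138:216 140:219 142:209 144:170 146:159 148:184 150:213 152:219 154:166 156:134 158:202 160:221 162:220 164:218 166:177 168:204 170:220 172:220 174:220 176:191 178:139 180:177 182:215 184:217 186:216 188:204 190:172 192:204 194:212 196:215 198:208 200:146 202:145 204:204 206:212 208:212 210:200 212:174 214:197 216:209 218:209 220:209 222:164 224:132 226:193 228:208 230:206 232:205 234:206 236:208 238:206 239:203 242:201 244:199 246:200 248:201 250:200 252:200 254:198 256:195 258:194
cap [[411. 406.]]
driver tip [[380.  18.]]
driver [[ 386. -143.]]
pot [[ 396. -413.]]
bottle [[768. -20.]]
cap [[573.  35.]]
bA [[661.  12.]]
bB [[498.  -9.]]
```

Top view: guard port at left, centre (174,165), and its lever grip at (155,211). Bell port at right, centre (333,171), grip at (308,214). The measured scales give these world azimuths:
- **Guard:** shut is at 117.5° and the lever is at about 158°.
- **Bell:** the fourth long mark is at about 200.7° and the lever is at about 147°.

First I turn the tool and shut the fingers.

```bash
cat > go.py <<'E'
import sys,numpy as np
from cell import ctrl
from scipy.spatial.transform import Rotation as R
s=ctrl.observe(); q=s["tool_rot"]; r=R.from_quat([q[1],q[2],q[3],q[0]]); M=r.as_matrix()
print("t",round(s["time_s"],2),"tcp",s["tcp_pos"].round(1),"xaz",np.degrees(np.arctan2(M[1,0],M[0,0])).round(1),"tilt",M[2].round(3),"F",np.round(s["force"],1),"j",np.round(s["joints"],2))
if len(sys.argv)>1:
    t=np.array(list(map(float,sys.argv[1:4]))); print("shift in tool rows(25mm):",((t-s["tcp_pos"])@M/25).round(2))
E
python3 -m jog '[{"rz":-1,"jaw":0},{"rz":-1,"jaw":0},{"rz":-1,"jaw":0},{"rz":-1,"jaw":0},{"rz":-1,"jaw":0},{"rz":-1,"jaw":0},{"rz":-1,"jaw":0},{"jaw":0}]' 20; python3 go.py 503 -116 231
```

```text
t 0.1 tcp [ 198.8 -485.3  230.5] xaz 22.3 tilt [-0.    -0.002 -1.   ] F [ 0.7 -0.6 -0.1] j [-1.18  0.26 -0.14  1.17 -0.    1.57]
shift in tool rows(25mm): [16.86 -9.06 -0.  ]$[0]: bad value
```

```bash
python3 -m jog '[{"x":0,"y":0,"z":0,"rx":0,"ry":0,"rz":-1,"jaw":0}]' 20; python3 -m jog '[{"rz":-1}]'; python3 go.py 503 -116 231
```

```text
time_s: 0.22
tcp_pos: [198.8, -485.4, 230.7]
tool_rot: [-0.001, 0.972, 0.237, -0.0]
force: [1.1, 0.2, 0.8]
width: 0.814
grasp_force: 0.0
t 0.23 tcp [ 198.8 -485.4  230.7] xaz 27.4 tilt [ 0.    -0.001 -1.   ] F [1.1 0.2 0.8] j [-1.18  0.26 -0.14  1.17 -0.    1.48]
shift in tool rows(25mm): [17.6  -7.51  0.  ]$[0]: bad value
```

All seven keys are needed in every row.

```bash
python3 -m jog '[{"x":0,"y":0,"z":0,"rx":0,"ry":0,"rz":-1,"jaw":0},{"x":0,"y":0,"z":0,"rx":0,"ry":0,"rz":-1,"jaw":0},{"x":0,"y":0,"z":0,"rx":0,"ry":0,"rz":-1,"jaw":0},{"x":0,"y":0,"z":0,"rx":0,"ry":0,"rz":-1,"jaw":0},{"x":0,"y":0,"z":0,"rx":0,"ry":0,"rz":-1,"jaw":0},{"x":0,"y":0,"z":0,"rx":0,"ry":0,"rz":-1,"jaw":0},{"x":1,"y":0,"z":0,"rx":0,"ry":0,"rz":0,"jaw":0},{"x":1,"y":0,"z":0,"rx":0,"ry":0,"rz":0,"jaw":0},{"x":1,"y":0,"z":0,"rx":0,"ry":0,"rz":0,"jaw":0},{"x":1,"y":0,"z":0,"rx":0,"ry":0,"rz":0,"jaw":0}]' 20; python3 go.py 503 -116 231
```

```text
time_s: 1.48
tcp_pos: [253.2, -400.6, 230.8]
tool_rot: [-0.001, 0.878, 0.479, 0.0]
force: [-0.2, -0.7, 0.7]
width: -0.001
grasp_force: 0.0
t 1.48 tcp [ 253.2 -400.6  230.8] xaz 57.3 tilt [ 0.001 -0.001 -1.   ] F [-0.2 -0.7  0.7] j [-1.01  0.17 -0.25  1.14  0.    1.13]
shift in tool rows(25mm): [14.98  2.25 -0.  ]
```

```bash
python3 -m jog '[{"x":1,"y":0.18,"z":0,"rx":0,"ry":0,"rz":0,"jaw":0},{"x":1,"y":0.18,"z":0,"rx":0,"ry":0,"rz":0,"jaw":0},{"x":1,"y":0.18,"z":0,"rx":0,"ry":0,"rz":0,"jaw":0},{"x":1,"y":0.18,"z":0,"rx":0,"ry":0,"rz":0,"jaw":0},{"x":1,"y":0.18,"z":0,"rx":0,"ry":0,"rz":0,"jaw":0},{"x":1,"y":0.18,"z":0,"rx":0,"ry":0,"rz":0,"jaw":0},{"x":1,"y":0.18,"z":0,"rx":0,"ry":0,"rz":0,"jaw":0},{"x":1,"y":0.18,"z":0,"rx":0,"ry":0,"rz":0,"jaw":0},{"x":1,"y":0.18,"z":0,"rx":0,"ry":0,"rz":0,"jaw":0},{"x":1,"y":0.18,"z":0,"rx":0,"ry":0,"rz":0,"jaw":0},{"x":1,"y":0.18,"z":0,"rx":0,"ry":0,"rz":0,"jaw":0},{"x":1,"y":0.18,"z":0,"rx":0,"ry":0,"rz":0,"jaw":0}]'
python3 -m jog '[{"x":1,"y":0.1,"z":0,"rx":0,"ry":0,"rz":0,"jaw":0},{"x":1,"y":0,"z":0,"rx":0,"ry":0,"rz":0,"jaw":0},{"x":0.8,"y":0,"z":0,"rx":0,"ry":0,"rz":0,"jaw":0},{"x":0,"y":0,"z":0,"rx":0,"ry":0,"rz":0,"jaw":0}]'; python3 go.py 503 -116 75
```

```text
time_s: 2.98
tcp_pos: [460.9, -177.7, 230.9]
tool_rot: [-0.0, 0.878, 0.479, -0.0]
force: [0.5, -0.9, 0.3]
width: -0.005
grasp_force: 0.0
time_s: 3.48
tcp_pos: [501.0, -120.0, 231.0]
tool_rot: [-0.0, 0.877, 0.48, -0.0]
force: [-1.1, -0.2, -0.0]
width: 0.001
grasp_force: 0.0
t 3.48 tcp [ 501. -120.  231.] xaz 57.4 tilt [-0. -0. -1.] F [-1.1 -0.2 -0. ] j [-0.24  0.24 -0.16  1.17 -0.    1.9 ]
shift in tool rows(25mm): [ 0.18 -0.02  6.24]
```

```bash
python3 -m jog '[{"x":0.18,"y":0,"z":1,"rx":0,"ry":0,"rz":0,"jaw":0},{"x":0,"y":0,"z":1,"rx":0,"ry":0,"rz":0,"jaw":0},{"x":0,"y":0,"z":1,"rx":0,"ry":0,"rz":0,"jaw":0},{"x":0,"y":0,"z":1,"rx":0,"ry":0,"rz":0,"jaw":0},{"x":0,"y":0,"z":0.9,"rx":0,"ry":0,"rz":0,"jaw":0},{"x":0,"y":0,"z":0.8,"rx":0,"ry":0,"rz":0,"jaw":0},{"x":0,"y":0,"z":0.5,"rx":0,"ry":0,"rz":0,"jaw":0},{"x":0,"y":0,"z":0,"rx":0,"ry":0,"rz":0,"jaw":0}]'; python3 go.py
python3 - <<'E'
from cell import ctrl
import cv2,numpy as np
a=ctrl.capture("top")["frame"][110:235,270:390]; b=ctrl.capture("scene")["frame"][100:260,120:270]
cv2.imwrite("pics/c1.png",np.hstack([cv2.resize(a,(390,406),interpolation=2),cv2.resize(b,(381,406),interpolation=2)]))
E
```

```text
time_s: 4.47
tcp_pos: [502.1, -117.3, 75.6]
tool_rot: [-0.001, 0.878, 0.479, -0.001]
force: [-0.8, 0.9, 0.4]
width: -0.002
grasp_force: 0.0
t 4.47 tcp [ 502.1 -117.3   75.6] xaz 57.2 tilt [-0.001 -0.002 -1.   ] F [-0.8  0.9  0.4] j [-0.23  0.36 -0.43  0.78 -0.    1.91]
```

View pics/c1.png

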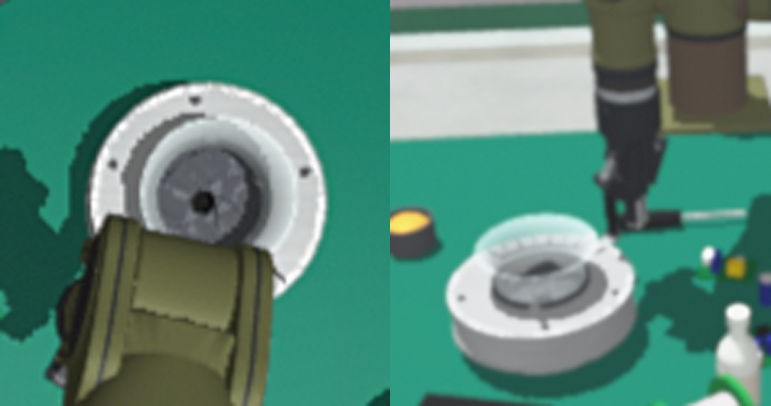

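```bash
python3 -m jog '[{"x":-0.16,"y":0,"z":0,"rx":0,"ry":0,"rz":0,"jaw":0},{"x":-0.16,"y":0,"z":0,"rx":0,"ry":0,"rz":0,"jaw":0},{"x":-0.16,"y":0,"z":0,"rx":0,"ry":0,"rz":0,"jaw":0},{"x":-0.26,"y":0,"z":0,"rx":0,"ry":0,"rz":-0.5,"jaw":0},{"x":-0.26,"y":0,"z":0,"rx":0,"ry":0,"rz":-0.5,"jaw":0},{"x":-0.26,"y":0,"z":0,"rx":0,"ry":0,"rz":-0.5,"jaw":0},{"x":-0.26,"y":0,"z":0,"rx":0,"ry":0,"rz":-0.5,"jaw":0}]'
cat >> go.py <<'E'
p=s["tcp_pos"]
for n,c in(("bell",(605.7,-224.4)),("guard",(626.3,225.3))):
    d=p[:2]-c; print(n,"tcp r",np.hypot(*d).round(1),"az",(np.degrees(np.arctan2(d[1],d[0]))%360).round(1))
E
python3 go.py
```

```text
time_s: 5.45
tcp_pos: [483.0, -148.7, 76.3]
tool_rot: [-0.002, 0.832, 0.555, 0.001]
force: [-1.2, 4.5, 1.2]
width: -0.001
grasp_force: 1.3
t 5.45 tcp [ 483.  -148.7   76.3] xaz 67.4 tilt [ 0.003 -0.002 -1.   ] F [-1.2  4.5  1.2] j [-0.3   0.35 -0.45  0.78  0.    1.66]
bell tcp r 144.2 az 148.3
guard tcp r 400.5 az 249.0
```

```bash
python3 -m jog '[{"x":-0.25,"y":-0.04,"z":0,"rx":0,"ry":0,"rz":-0.5,"jaw":0},{"x":-0.25,"y":-0.04,"z":0,"rx":0,"ry":0,"rz":-0.5,"jaw":0},{"x":-0.25,"y":-0.04,"z":0,"rx":0,"ry":0,"rz":-0.5,"jaw":0},{"x":-0.25,"y":-0.04,"z":0,"rx":0,"ry":0,"rz":-0.5,"jaw":0},{"x":-0.25,"y":-0.04,"z":0,"rx":0,"ry":0,"rz":-0.5,"jaw":0},{"x":-0.25,"y":-0.04,"z":0,"rx":0,"ry":0,"rz":-0.5,"jaw":0}]';python3 go.py; python3 -m jog '[{"x":-0.25,"y":-0.04,"z":0,"rx":0,"ry":0,"rz":-0.5,"jaw":0},{"x":-0.25,"y":-0.04,"z":0,"rx":0,"ry":0,"rz":-0.5,"jaw":0},{"x":-0.25,"y":-0.04,"z":0,"rx":0,"ry":0,"rz":-0.5,"jaw":0},{"x":-0.25,"y":-0.04,"z":0,"rx":0,"ry":0,"rz":-0.5,"jaw":0},{"x":-0.25,"y":-0.04,"z":0,"rx":0,"ry":0,"rz":-0.5,"jaw":0},{"x":-0.25,"y":-0.04,"z":0,"rx":0,"ry":0,"rz":-0.5,"jaw":0}]'; python3 go.py
```

```text
time_s: 6.2
tcp_pos: [467.8, -183.3, 76.3]
tool_rot: [-0.001, 0.752, 0.659, 0.001]
force: [1.6, 3.1, -1.4]
width: 0.001
grasp_force: 1.3
t 6.2 tcp [ 467.8 -183.3   76.3] xaz 82.4 tilt [ 0.003  0.001 -1.   ] F [ 1.6  3.1 -1.4] j [-0.38  0.34 -0.46  0.77  0.    1.33]
bell tcp r 143.9 az 163.4
guard tcp r 438.3 az 248.8
time_s: 6.95
tcp_pos: [461.1, -220.5, 76.4]
tool_rot: [-0.0, 0.66, 0.751, 0.001]
force: [1.4, 4.4, 0.5]
width: -0.003
grasp_force: 1.6
t 6.95 tcp [ 461.1 -220.5   76.4] xaz 97.4 tilt [ 0.003  0.002 -1.   ] F [1.4 4.4 0.5] j [-0.45  0.35 -0.44  0.78  0.    0.99]
bell tcp r 144.7 az 178.4
guard tcp r 475.4 az 249.7
```

```bash
python3 -m jog '[{"x":-0.25,"y":-0.04,"z":0,"rx":0,"ry":0,"rz":-0.5,"jaw":0},{"x":-0.25,"y":-0.04,"z":0,"rx":0,"ry":0,"rz":-0.5,"jaw":0},{"x":-0.25,"y":-0.04,"z":0,"rx":0,"ry":0,"rz":-0.5,"jaw":0},{"x":-0.25,"y":-0.03,"z":0,"rx":0,"ry":0,"rz":-0.5,"jaw":0},{"x":-0.15,"y":-0.02,"z":0,"rx":0,"ry":0,"rz":-0.3,"jaw":0},{"x":-0.1,"y":-0.01,"z":0,"rx":0,"ry":0,"rz":-0.2,"jaw":0},{"x":-0.05,"y":-0.01,"z":0,"rx":0,"ry":0,"rz":-0.1,"jaw":0},{"x":0,"y":0,"z":0,"rx":0,"ry":0,"rz":0,"jaw":0}]';python3 go.py
```

```text
time_s: 7.95
tcp_pos: [463.1, -254.0, 76.2]
tool_rot: [-0.0, 0.572, 0.82, -0.0]
force: [1.0, 3.2, -0.9]
width: -0.001
grasp_force: 1.3
t 7.95 tcp [ 463.1 -254.    76.2] xaz 110.3 tilt [ 0. -0. -1.] F [ 1.   3.2 -0.9] j [-0.5   0.38 -0.4   0.79 -0.    0.72]
bell tcp r 145.6 az 191.7
guard tcp r 506.3 az 251.2
```

```bash
python3 -m jog '[{"x":0.4,"y":0,"z":0,"rx":0,"ry":0,"rz":0,"jaw":0},{"x":0.4,"y":0,"z":0,"rx":0,"ry":0,"rz":0,"jaw":0},{"x":0,"y":0,"z":-1,"rx":0,"ry":0,"rz":0,"jaw":0},{"x":0,"y":0,"z":-1,"rx":0,"ry":0,"rz":0,"jaw":0},{"x":0,"y":0,"z":-1,"rx":0,"ry":0,"rz":0,"jaw":0},{"x":0,"y":0,"z":-1,"rx":0,"ry":0,"rz":0,"jaw":0},{"x":0,"y":0,"z":-1,"rx":0,"ry":0,"rz":0,"jaw":0}]'
python3 -m jog '[{"x":1,"y":0,"z":0,"rx":0,"ry":0,"rz":-1,"jaw":0},{"x":1,"y":0,"z":0,"rx":0,"ry":0,"rz":-1,"jaw":0},{"x":1,"y":0,"z":0,"rx":0,"ry":0,"rz":-1,"jaw":0},{"x":1,"y":0,"z":0,"rx":0,"ry":0,"rz":-1,"jaw":0},{"x":1,"y":1,"z":0,"rx":0,"ry":0,"rz":-1,"jaw":0},{"x":1,"y":1,"z":0,"rx":0,"ry":0,"rz":-1,"jaw":0},{"x":1,"y":1,"z":0,"rx":0,"ry":0,"rz":-1,"jaw":0},{"x":0.7,"y":1,"z":0,"rx":0,"ry":0,"rz":-1,"jaw":0},{"x":0.6,"y":1,"z":0,"rx":0,"ry":0,"rz":-1,"jaw":0},{"x":0.5,"y":1,"z":0,"rx":0,"ry":0,"rz":-0.5,"jaw":0}]';python3 go.py 478 244 200
```

```text
time_s: 8.82
tcp_pos: [455.7, -234.9, 202.2]
tool_rot: [0.0, 0.572, 0.821, -0.0]
force: [-0.3, 0.3, -0.7]
width: 0.003
grasp_force: 0.0
time_s: 10.07
tcp_pos: [407.0, 47.1, 201.4]
tool_rot: [0.0, 0.192, 0.981, -0.0]
force: [0.8, -0.2, -0.0]
width: -0.0
grasp_force: 0.0
t 10.07 tcp [407.   47.1 201.4] xaz 157.9 tilt [-0.001 -0.001 -1.   ] F [ 0.8 -0.2 -0. ] j [ 0.12  0.08 -0.44  1.05 -0.    0.5 ]
shift in tool rows(25mm): [0.33 8.36 0.05]
bell tcp r 336.4 az 126.2
guard tcp r 282.5 az 219.1
```

Moving on to the guard port's push side. Once there I check the bell lever from the top camera.

```bash
python3 -m jog '[{"x":0.05,"y":1,"z":0,"rx":0,"ry":0,"rz":0,"jaw":0},{"x":0.05,"y":1,"z":0,"rx":0,"ry":0,"rz":0,"jaw":0},{"x":0.05,"y":1,"z":0,"rx":0,"ry":0,"rz":0,"jaw":0},{"x":0.05,"y":1,"z":0,"rx":0,"ry":0,"rz":0,"jaw":0},{"x":0.05,"y":1,"z":0,"rx":0,"ry":0,"rz":0,"jaw":0},{"x":0.05,"y":1,"z":0,"rx":0,"ry":0,"rz":0,"jaw":0},{"x":0,"y":1,"z":0,"rx":0,"ry":0,"rz":0,"jaw":0},{"x":0,"y":1,"z":0,"rx":0,"ry":0,"rz":0,"jaw":0},{"x":0,"y":0,"z":0,"rx":0,"ry":0,"rz":0,"jaw":0}]';python3 go.py 478 244 76
python3 - <<'E'
from h import *
from cell import ctrl
c=ctrl.capture("top"); np.savez("top1.npz",**c)
ctr,e=port(c,(333,171)); print(ctr.round(1),e,grip(c,ctr)); ctr=np.array([605.7,-224.4]); print(grip(c,ctr))
a=np.radians(np.arange(110,240,1.5)); v=prof(c,ctr,85,92,a)
print(" ".join(f"{np.degrees(x):.1f}:{int(y)}" for x,y in zip(a,v)))
b=c["frame"][130:225,290:380]
cv2.imwrite("pics/c2.png",cv2.resize(b,None,fx=6,fy=6,interpolation=2))
E
```

```text
time_s: 11.2
tcp_pos: [476.6, 235.3, 201.2]
tool_rot: [0.0, 0.192, 0.981, -0.0]
force: [-0.3, 0.3, -0.6]
width: -0.001
grasp_force: 0.0
t 11.2 tcp [476.6 235.3 201.2] xaz 157.9 tilt [-0.001 -0.    -1.   ] F [-0.3  0.3 -0.6] j [ 0.46  0.29 -0.18  1.1  -0.    0.84]
shift in tool rows(25mm): [0.08 0.34 5.01]
bell tcp r 477.5 az 105.7
guard tcp r 150.1 az 176.2
[ 605.5 -225. ] [2.  3.2] [(array([ 470.3, -273.1]), np.float64(143.5), np.float64(199.6), [348, 217, 10, 6, 43])]
[(array([ 470.3, -273.1]), np.float64(143.9), np.float64(199.8), [348, 217, 10, 6, 43])]
110.0:208 111.5:209 113.0:208 114.5:207 116.0:208 117.5:210 119.0:212 120.5:211 122.0:210 123.5:210 125.0:210 126.5:211 128.0:213 129.5:211 131.0:181 132.5:139 134.0:165 135.5:206 137.0:216 138.5:217 140.0:219 141.5:215 143.0:189 144.5:179 146.0:204 147.5:218 149.0:220 150.5:222 152.0:220 153.5:187 155.0:129 156.5:151 158.0:203 159.5:220 161.0:220 162.5:221 164.0:219 165.5:189 167.0:186 168.5:210 170.0:220 171.5:219 173.0:221 174.5:221 176.0:191 177.5:148 179.0:137 180.5:198 182.0:216 183.5:218 185.0:217 186.5:215 188.0:205 189.5:167 191.0:194 192.5:210 194.0:215 195.5:213 197.0:188 198.5:165 200.0:180 201.5:193 203.0:205 204.5:211 206.0:212 207.5:212 209.0:211 210.5:192 212.0:174 213.5:191 215.0:208 216.5:211 218.0:211 219.5:212 221.0:197 222.5:145 224.0:132 225.5:180 227.0:207 228.5:208 230.0:206 231.5:206 233.0:207 234.5:208 236.0:209 237.5:207 239.0:205
```

View pics/c2.png

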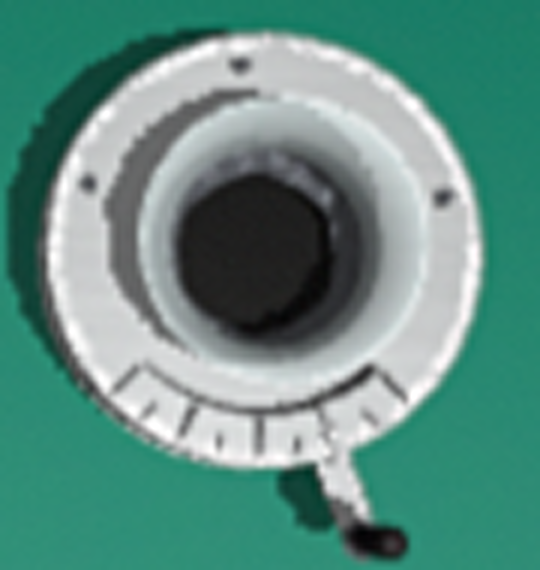

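```bash
cat >> h.py <<'E'
def strap(c,ctr,a0,a1,z=50):
    o=[]
    for r in np.arange(110,131,4.):
        a=np.radians(np.arange(a0,a1,.25)); P=np.c_[ctr[0]+r*np.cos(a),ctr[1]+r*np.sin(a),np.full(a.size,z)]
        q=proj(c,P); v=cv2.remap(c["frame"][...,2].astype(np.float32),q[:,0],q[:,1],cv2.INTER_LINEAR).ravel()
        w=np.clip(v-90,0,60); o.append((round(float(np.degrees((a*w).sum()/max(w.sum(),1))),2),round(float(np.radians(.25)*r*(w>30).sum()),1)))
    return o
E
python3 - <<'E'
from h import *
c0=dict(np.load("top0.npz")); c=dict(np.load("top1.npz"))
B=np.array([605.7,-224.4]); G=np.array([626.3,225.3])
print("bell0",strap(c0,B,130,165)); print("bell1",strap(c,B,185,215)); print("guard0",strap(c0,G,145,172))
E
```

```text
bell0 [(148.38, 17.3), (148.53, 17.4), (148.53, 17.0), (148.48, 16.5), (148.39, 17.6), (148.46, 17.0)]
bell1 [(200.02, 16.8), (200.17, 16.9), (200.17, 17.5), (200.84, 14.9), (201.37, 10.4), (201.72, 8.5)]
guard0 [(158.88, 16.3), (159.04, 16.4), (158.99, 17.0), (159.22, 16.5), (159.18, 16.5), (159.28, 16.4)]
```

```bash
python3 -m jog '[{"x":0.08,"y":0.2,"z":1,"rx":0,"ry":0,"rz":0,"jaw":0},{"x":0,"y":0,"z":1,"rx":0,"ry":0,"rz":0,"jaw":0},{"x":0,"y":0,"z":1,"rx":0,"ry":0,"rz":0,"jaw":0},{"x":0,"y":0,"z":1,"rx":0,"ry":0,"rz":0,"jaw":0},{"x":0,"y":0,"z":0.6,"rx":0,"ry":0,"rz":0,"jaw":0},{"x":0,"y":0,"z":0.4,"rx":0,"ry":0,"rz":0,"jaw":0},{"x":0,"y":0,"z":0,"rx":0,"ry":0,"rz":0,"jaw":0}]';python3 go.py
```

```text
time_s: 12.12
tcp_pos: [476.1, 239.2, 76.1]
tool_rot: [-0.0, 0.193, 0.981, -0.0]
force: [0.7, -0.1, 0.5]
width: -0.002
grasp_force: 0.0
t 12.12 tcp [476.1 239.2  76.1] xaz 157.8 tilt [ 0.    -0.001 -1.   ] F [ 0.7 -0.1  0.5] j [ 0.47  0.39 -0.38  0.8  -0.    0.85]
bell tcp r 481.3 az 105.6
guard tcp r 150.8 az 174.7
```

```bash
python3 -m jog '[{"x":0,"y":0.16,"z":0,"rx":0,"ry":0,"rz":0,"jaw":0},{"x":0,"y":0.16,"z":0,"rx":0,"ry":0,"rz":0,"jaw":0},{"x":0,"y":0.16,"z":0,"rx":0,"ry":0,"rz":0,"jaw":0},{"x":0,"y":0.16,"z":0,"rx":0,"ry":0,"rz":0,"jaw":0},{"x":0.035,"y":0.25,"z":0,"rx":0,"ry":0,"rz":0.5,"jaw":0},{"x":0.035,"y":0.25,"z":0,"rx":0,"ry":0,"rz":0.5,"jaw":0}]';python3 go.py;python3 -m jog '[{"x":0.035,"y":0.25,"z":0,"rx":0,"ry":0,"rz":0.5,"jaw":0},{"x":0.035,"y":0.25,"z":0,"rx":0,"ry":0,"rz":0.5,"jaw":0},{"x":0.035,"y":0.25,"z":0,"rx":0,"ry":0,"rz":0.5,"jaw":0},{"x":0.035,"y":0.25,"z":0,"rx":0,"ry":0,"rz":0.5,"jaw":0},{"x":0.035,"y":0.25,"z":0,"rx":0,"ry":0,"rz":0.5,"jaw":0},{"x":0.035,"y":0.25,"z":0,"rx":0,"ry":0,"rz":0.5,"jaw":0}]';python3 go.py
```

```text
time_s: 12.88
tcp_pos: [485.0, 265.7, 76.3]
tool_rot: [-0.0, 0.236, 0.972, -0.001]
force: [-2.1, -2.3, 3.2]
width: 0.003
grasp_force: 2.4
t 12.88 tcp [485.  265.7  76.3] xaz 152.7 tilt [ 0.    -0.003 -1.   ] F [-2.1 -2.3  3.2] j [ 0.5   0.42 -0.33  0.82 -0.    0.98]
bell tcp r 504.8 az 103.8
guard tcp r 147.0 az 164.0
time_s: 13.62
tcp_pos: [499.7, 300.7, 76.3]
tool_rot: [-0.002, 0.36, 0.933, -0.001]
force: [-6.3, -0.5, 4.6]
width: 0.002
grasp_force: 3.0
t 13.62 tcp [499.7 300.7  76.3] xaz 137.8 tilt [ 0.003 -0.003 -1.   ] F [-6.3 -0.5  4.6] j [ 0.54  0.46 -0.25  0.86  0.    1.28]
bell tcp r 535.7 az 101.4
guard tcp r 147.4 az 149.2
```

```bash
python3 -m jog '[{"x":0.035,"y":0.25,"z":0,"rx":0,"ry":0,"rz":0.5,"jaw":0},{"x":0.035,"y":0.25,"z":0,"rx":0,"ry":0,"rz":0.5,"jaw":0},{"x":0.035,"y":0.25,"z":0,"rx":0,"ry":0,"rz":0.5,"jaw":0},{"x":0.035,"y":0.25,"z":0,"rx":0,"ry":0,"rz":0.5,"jaw":0},{"x":0.035,"y":0.25,"z":0,"rx":0,"ry":0,"rz":0.5,"jaw":0},{"x":0.035,"y":0.25,"z":0,"rx":0,"ry":0,"rz":0.5,"jaw":0}]';python3 go.py;python3 -m jog '[{"x":0.015,"y":0.1,"z":0,"rx":0,"ry":0,"rz":0.2,"jaw":0},{"x":0.015,"y":0.1,"z":0,"rx":0,"ry":0,"rz":0.2,"jaw":0},{"x":0.01,"y":0.08,"z":0,"rx":0,"ry":0,"rz":0.16,"jaw":0}]';python3 go.py
```

```text
time_s: 14.38
tcp_pos: [524.5, 330.3, 76.5]
tool_rot: [-0.002, 0.479, 0.878, -0.0]
force: [-6.7, 2.6, 4.9]
width: 0.004
grasp_force: 3.0
t 14.38 tcp [524.5 330.3  76.5] xaz 122.8 tilt [ 0.003 -0.003 -1.   ] F [-6.7  2.6  4.9] j [ 0.56  0.52 -0.15  0.9   0.    1.56]
bell tcp r 560.6 az 98.3
guard tcp r 146.3 az 134.1
time_s: 14.75
tcp_pos: [530.2, 335.0, 76.6]
tool_rot: [-0.002, 0.5, 0.866, -0.0]
force: [-4.9, 1.3, 4.4]
width: -0.002
grasp_force: 2.8
t 14.75 tcp [530.2 335.   76.6] xaz 120.0 tilt [ 0.003 -0.002 -1.   ] F [-4.9  1.3  4.4] j [ 0.56  0.53 -0.13  0.91  0.    1.61]
bell tcp r 564.5 az 97.7
guard tcp r 145.9 az 131.2
```

```bash
R='x'; python3 -m jog '[{"x":0.01,"y":0.07,"z":0,"rx":0,"ry":0,"rz":0.12,"jaw":0},{"x":0.01,"y":0.07,"z":0,"rx":0,"ry":0,"rz":0.12,"jaw":0},{"x":0.01,"y":0.07,"z":0,"rx":0,"ry":0,"rz":0.12,"jaw":0}]' | grep -E 'force|tcp';python3 -m jog '[{"x":0.01,"y":0.06,"z":0,"rx":0,"ry":0,"rz":0.1,"jaw":0},{"x":0.01,"y":0.06,"z":0,"rx":0,"ry":0,"rz":0.1,"jaw":0}]' | grep -E 'force|tcp'; python3 go.py
```

```text
tcp_pos: [534.4, 338.3, 76.6]
force: [-5.4, 1.7, 4.3]
grasp_force: 2.7
tcp_pos: [536.9, 340.1, 76.7]
force: [-5.7, 1.3, 3.6]
grasp_force: 2.7
t 15.38 tcp [536.9 340.1  76.7] xaz 117.2 tilt [ 0.003 -0.002 -1.   ] F [-5.7  1.3  3.6] j [ 0.56  0.54 -0.11  0.92  0.    1.66]
bell tcp r 568.7 az 97.0
guard tcp r 145.5 az 127.9
```

```bash
python3 -m jog '[{"x":0.01,"y":0.05,"z":0,"rx":0,"ry":0,"rz":0.1,"jaw":0},{"x":0.01,"y":0.05,"z":0,"rx":0,"ry":0,"rz":0.1,"jaw":0}]' | grep -E 'force|tcp';python3 -m jog '[{"x":0.01,"y":0.05,"z":0,"rx":0,"ry":0,"rz":0,"jaw":0}]' | grep -E 'force|tcp'; python3 go.py
```

```text
tcp_pos: [538.6, 341.6, 76.6]
force: [-8.1, 2.1, 4.8]
grasp_force: 3.7
tcp_pos: [538.6, 341.7, 76.5]
force: [-9.4, -0.2, 8.0]
grasp_force: 5.1
t 15.75 tcp [538.6 341.7  76.5] xaz 116.3 tilt [ 0.003 -0.005 -1.   ] F [-9.4 -0.2  8. ] j [ 0.56  0.55 -0.1   0.93  0.    1.68]
bell tcp r 570.1 az 96.8
guard tcp r 145.7 az 127.0
```

The tool has stalled and the force has risen to about 12 N, so the lever is at the end stop. I back off, lift, move clear and look.

```bash
python3 -m jog '[{"x":0,"y":-0.2,"z":0,"rx":0,"ry":0,"rz":0,"jaw":0},{"x":0,"y":-0.4,"z":0,"rx":0,"ry":0,"rz":0,"jaw":0},{"x":0,"y":-0.4,"z":0,"rx":0,"ry":0,"rz":0,"jaw":0},{"x":0,"y":0,"z":-1,"rx":0,"ry":0,"rz":0,"jaw":0},{"x":0,"y":0,"z":-1,"rx":0,"ry":0,"rz":0,"jaw":0},{"x":0,"y":0,"z":-1,"rx":0,"ry":0,"rz":0,"jaw":0},{"x":0,"y":0,"z":-1,"rx":0,"ry":0,"rz":0,"jaw":0},{"x":0,"y":0,"z":-1,"rx":0,"ry":0,"rz":0,"jaw":0}]'
python3 -m jog '[{"x":0.5,"y":-1,"z":0,"rx":0,"ry":0,"rz":0,"jaw":0},{"x":0.5,"y":-1,"z":0,"rx":0,"ry":0,"rz":0,"jaw":0},{"x":0.5,"y":-1,"z":0,"rx":0,"ry":0,"rz":0,"jaw":0},{"x":0,"y":-1,"z":0,"rx":0,"ry":0,"rz":0,"jaw":0},{"x":0,"y":-1,"z":0,"rx":0,"ry":0,"rz":0,"jaw":0},{"x":0,"y":-1,"z":0,"rx":0,"ry":0,"rz":0,"jaw":0},{"x":-1,"y":-1,"z":0,"rx":0,"ry":0,"rz":0,"jaw":0},{"x":-1,"y":-1,"z":0,"rx":0,"ry":0,"rz":0,"jaw":0},{"x":-1,"y":-1,"z":0,"rx":0,"ry":0,"rz":0,"jaw":0},{"x":-1,"y":0,"z":0,"rx":0,"ry":0,"rz":0,"jaw":0},{"x":-1,"y":0,"z":0,"rx":0,"ry":0,"rz":0,"jaw":0},{"x":0,"y":0,"z":0,"rx":0,"ry":0,"rz":0,"jaw":0}]';python3 go.py
python3 - <<'E'
from h import *
from cell import ctrl
c=ctrl.capture("top"); np.savez("top2.npz",**c); cv2.imwrite("pics/top2.png",c["frame"])
G=np.array([626.3,225.3]);B=np.array([605.7,-224.4])
print(grip(c,G),grip(c,B)); print(strap(c,G,103,132)); print(strap(c,B,185,215))
E
```

```text
time_s: 16.75
tcp_pos: [518.7, 329.7, 201.9]
tool_rot: [-0.0, 0.529, 0.849, -0.0]
force: [0.4, -0.5, 0.2]
width: -0.004
grasp_force: 0.0
time_s: 18.25
tcp_pos: [355.7, 151.3, 201.2]
tool_rot: [0.0, 0.53, 0.848, -0.0]
force: [0.7, 0.3, -0.3]
width: 0.003
grasp_force: 0.0
t 18.25 tcp [355.7 151.3 201.2] xaz 116.0 tilt [-0.  0. -1.] F [ 0.7  0.3 -0.3] j [ 0.4   0.04 -0.49  1.04 -0.    1.52]
bell tcp r 451.3 az 123.6
guard tcp r 280.6 az 195.3
[(array([558.8, 353.5]), np.float64(144.9), np.float64(117.8), [121, 185, 11, 7, 52])] [(array([ 470.4, -272.9]), np.float64(143.8), np.float64(199.7), [348, 217, 10, 6, 42])]
[(117.46, 16.8), (117.56, 17.9), (117.54, 17.5), (117.88, 16.0), (117.78, 15.9), (117.71, 16.4)]
[(200.02, 16.8), (200.16, 16.9), (200.16, 17.5), (200.86, 14.9), (201.42, 10.4), (201.77, 8.5)]
```

View pics/top2.png

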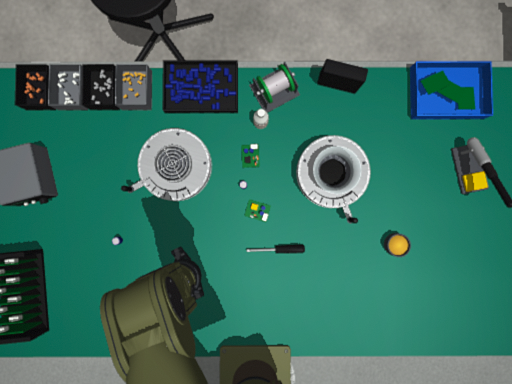

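The guard lever grip at (126,188) stands on shut: 117.6°, against the mark at 117.5°. The bell lever grip at (352,220) is at 200.1°, against the fourth mark at about 200.7°. The bystanders look unmoved and the arm is clear.

```bash
python3 -c "
from cell import ctrl
print(ctrl.job_done())"
```

```text
the job is handed in; nothing more can be done
None
```

I handed the job in: the guard port's lever is at its shut stop and the bell port's pointer is on the fourth long mark to within about 1° as measured; the bystanders looked unmoved, and the hand-in returned no verdict.

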